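# Point out the dish to be glazed blue and call the helper

### The arm

A 6-joint arm with a two-finger parallel gripper is mounted at the origin on the work surface. World frame = base frame: x ahead of the robot, y to its left, z up, the work surface at z = 0. Lengths are in mm, angles in degrees, forces in N, time in s.
With the tool pointing down it reaches from about 300 to 850 mm from the base axis. Payload 4.2 kg.
Tool frame: the origin (TCP) lies between the finger pads, 19 mm behind the fingertips; this is the grasp point; z points along the fingers, y is the line along which they close (so a half turn about z gives the same grasp; the last joint's range is limited). The gripper opens to 91 mm and grips with 3 to 60 N. Pads are 32 mm wide; open, the fingers measure 118 mm over their backs; the gripper's body (76 mm by 178 mm) begins 60 mm behind the grasp point.
Start: joints at [-68.64, 18.312, 89.639, -0, 72.044, -1.146], TCP at [220.1, -531.222, 232.776] pointing down, gripper open.
Joint ranges: [-177.97, 177.97], [-48.28, 115.42], [12.27, 149.76], [-77.06, 257.06], [2.81, 150.46], [-146.56, 146.56]. Speed limits (degrees/s): [147.25, 147.25, 180, 180, 180, 180].

### API

Orientations are given as [roll, pitch, yaw] about the fixed x, y, z axes, in that order (R = Rz(yaw) Ry(pitch) Rx(roll)).
In Python, from workcell import state, grab_frame, camera_model, workorder gives the robot as it stands.
- The arm moves only by the tool carry_out, never from a script. Its argument "commands" is a list of rows, each a list of 7 numbers: the turn, a rotation vector about the tool's x, y, z in degrees, then the shift along the tool's x, y, z in mm, then the opening, from -1 (shut) to 1 (fully open). In form: [[ax, ay, az, dx, dy, dz, hand], ...]. A call has 1 to 20 rows; each row is the pose to reach, as a shift and turn from the pose commanded when the call began, along the tool's axes at that moment; what a row does not reach only later rows make up. A row lasts 1/10 s, in which the tool goes at most 50 mm and 8.59 degrees, less where a joint would pass 70% of its speed; a pose out of reach is approached as far as the arm can. A call with a gripper value outside its range is refused whole. The fingers move at their own pace and stop on an object; "force" is the grip in N (left out, the last holds). Time passes only in rows, so rows that repeat a pose let the fingers close. It gives the time, the measured TCP pose, the force, the opening and the grip force at its end, in the units of the state.
- state(): the state, without advancing time (a new reading comes with each control period).
- grab_frame(name): name is "scene" or "top"; returns the picture (480x640x3 uint8, red, green, blue); there is no depth.
- camera_model(name): a dict with "fx", "fy", "cx", "cy" (pixels), "origin" and "rotation" of the camera in the world. Camera axes: x right, y up, looking along -z (the intrinsics and any distortion apply to the point x, -y, -z); pixel columns grow to the right and rows downward; lengths in mm; the calibration is good to about 2 mm. A picture is of the moment at which its call begins. camera_model takes no time and is no camera call.
- workorder.job_done(): hands the job in; it is judged then, once.
The state is a dict: "time_s": time; "qpos": joint angles; "qvel": joint speeds; "effort": joint torques, N m; "ee_pos": TCP position; "ee_rot": TCP orientation; "force": force on the tool from outside, world axes, zero at the start; "torque": the same for the moment, N m; "gripper_width": finger opening in mm; "gripper_force": force on a finger pad.
Only numpy, scipy, OpenCV 4.12 (cv2) and the standard library are available. Lean on these libraries where they do the work, as an engineer would, in place of code of your own. Each camera call takes 0.05 s, during which the arm holds its last target. There are 200 camera calls.

### The job

Show the glazing helper the next piece: with the fingers pointing down, point at the middle of the dish that holds the blue test tile, staying about two seconds with the fingertips a few centimetres above the tile, then point in the same way at the lid of the glaze jar with the blue lid for about two seconds. Then press the red call button fully down and let it come up again. The pots are unfired: do not touch or move any dish, jar, vase or cup, and do not pass low over the other dishes or jars.

Things in the scene. Friction and masses are not known exactly. Their poses are not given: they have to be found in the camera images.
- dish_blue: Round shallow unfired brown clay dish, 140 mm across, 30 mm high, wall 5 mm, with a square blue glazed test tile (45 x 45 x 7 mm) fixed flat in its middle. Stands loose on an 18 mm thick white plaster board 160 mm square; three such dishes stand in a row and which is where varies. Origin: centre of its underside; z up. May not be touched.
- tile_blue (a point): Centre of the top of the blue tile in that dish, 14 mm above the dish's underside and 16 mm below its rim; about 32 mm above the table.
- jar_blue: Closed upright grey glaze jar with a blue lid and a blank paper band, 66 mm across, 90 mm high, loose on the table; three such jars stand in a row nearer the robot than the dishes and which is where varies. Origin: centre of its underside; z up. May not be touched.
- lid_blue (a point): Centre of the top of the blue jar lid, 90 mm above the table.
- dish_white: Round shallow unfired brown clay dish, 140 mm across, 30 mm high, wall 5 mm, with a square white glazed test tile (45 x 45 x 7 mm) fixed flat in its middle. Stands loose on an 18 mm thick white plaster board 160 mm square; three such dishes stand in a row and which is where varies. Origin: centre of its underside; z up. May not be touched.
- tile_white (a point): Centre of the top of the white tile in that dish, 14 mm above the dish's underside and 16 mm below its rim; about 32 mm above the table.
- jar_white: Closed upright grey glaze jar with a white lid and a blank paper band, 66 mm across, 90 mm high, loose on the table; three such jars stand in a row nearer the robot than the dishes and which is where varies. Origin: centre of its underside; z up. May not be touched.
- lid_white (a point): Centre of the top of the white jar lid, 90 mm above the table.
- dish_green: Round shallow unfired brown clay dish, 140 mm across, 30 mm high, wall 5 mm, with a square green glazed test tile (45 x 45 x 7 mm) fixed flat in its middle. Stands loose on an 18 mm thick white plaster board 160 mm square; three such dishes stand in a row and which is where varies. Origin: centre of its underside; z up. May not be touched.
- tile_green (a point): Centre of the top of the green tile in that dish, 14 mm above the dish's underside and 16 mm below its rim; about 32 mm above the table.
- jar_green: Closed upright grey glaze jar with a green lid and a blank paper band, 66 mm across, 90 mm high, loose on the table; three such jars stand in a row nearer the robot than the dishes and which is where varies. Origin: centre of its underside; z up. May not be touched.
- lid_green (a point): Centre of the top of the green jar lid, 90 mm above the table.
- call (a joint): Travel of the red call button, in m: 0 up, 0.006 fully down. A spring returns it; it needs about 5 N to go fully down.
- call_top (a point): Centre of the top of the red round call button (40 mm across) on its black housing, fixed to the table at the robot's left or right; it is pressed straight down 6 mm. Its top stands 22 mm above the table when up and goes down with the press; the housing is 56 mm across and 12 mm high.
- vase: Dark brown clay bottle vase, loose, 84 mm across the belly, narrow neck 28 mm, 150 mm high; stands level with the jars; if the button is on the left it stands on the right, and the other way round. Origin: centre of its underside. May not be touched.
- cup: Ochre clay cup without handle, loose, 76 mm across, 75 mm high, at the right of the dishes. Origin: centre of its underside. May not be touched.

How it is judged:
By the outcome, as a careful person would: the job done as asked, in the order asked, and still so for the second after the job is handed in, with the robot touching nothing.
It also fails if it takes over 53 s, if anything falls off the work surface, if the arm or the gripper's body presses on something with over 40 N, if the wrist force passes 120 N, or if a joint passes its speed limit or range.

## Working session

There is one attempt and no reset: what is moved stays moved. The work goes in short steps, Python scripts to look and compute and a tool call to move; the robot and the scene stay as the last step left them, time stands still between calls to the robot, and variables do not carry over. Pictures are saved under pics/ and viewed, at most 10 in all, crops included, and the job is handed in when it is done.

Besides the shell and the picture viewer there is one more tool, called after "Emit:" as name(argument=value, ...) on one line, values as JSON. carry_out: Moves the arm, as the interface text tells. Its arguments: {"type":"object","properties":{"commands":{"type":"array"},"force":{"type":"number"}},"required":["commands"]}

```bash
mkdir -p pics; python3 - <<'E'
from workcell import *
import cv2
for n in("scene","top"):
    cv2.imwrite(f"pics/{n}0.png",cv2.cvtColor(grab_frame(n),cv2.COLOR_RGB2BGR)); print(camera_model(n))
s=state();print(s)
E
```

```text
{'fx': 434.2669997580243, 'fy': 434.2669997580243, 'cx': 311.0054094830427, 'cy': 238.60699662183055, 'origin': array([980.30444504, 454.63138065, 621.53434606]), 'rotation': array([ 4.98771462e+01, -5.20780363e-03,  1.37358403e+02])}
{'fx': 511.6650116588197, 'fy': 511.6650116588197, 'cx': 323.14164615851064, 'cy': 238.98414831594812, 'origin': array([ 331.38864122,    7.00154296, 1063.33223252]), 'rotation': array([ 12.52157958,  -0.25465476, -92.23724538])}
{'time_s': 0.1, 'qpos': array([-6.86389873e+01,  1.83467656e+01,  8.96986875e+01, -6.28494302e-04,
        7.20446213e+01, -1.14625531e+00]), 'qvel': array([ 0.06212551, -0.05845721, -0.21997503,  0.00614033, -0.00446348,
        0.16314146]), 'effort': array([ 7.32505814e-04, -4.13333058e+01, -2.32510293e+01,  7.29087763e-02,
        4.22196253e-02, -5.72182898e-05]), 'ee_pos': array([ 219.95117554, -530.81214372,  232.02142975]), 'ee_rot': array([-1.79909932e+02, -1.20444157e-03,  2.25074612e+01]), 'force': array([ 0.79253481,  0.14446193, -1.39036999]), 'torque': array([-0.0009055 , -0.02890898,  0.00399869]), 'gripper_force': 0.0, 'gripper_width': 91.04386087427248}
```

View pics/scene0.png

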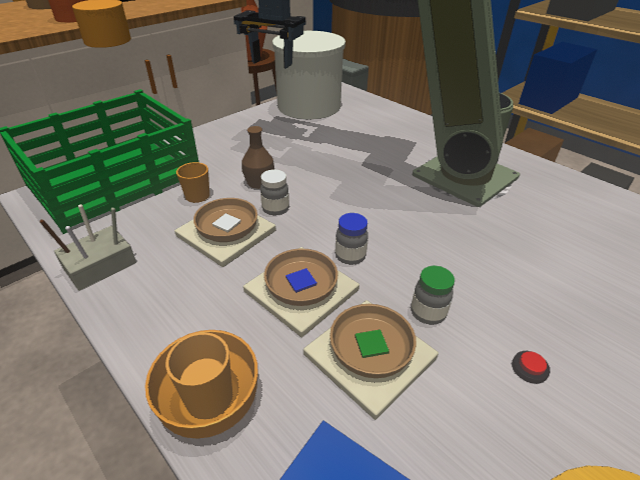

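View pics/top0.png

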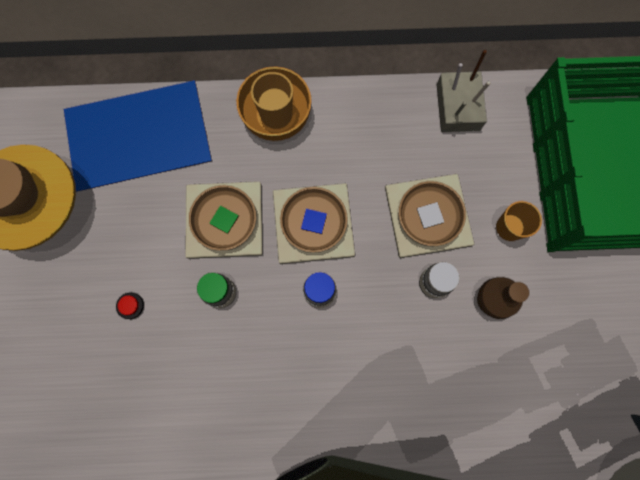

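The blue tile is at (314,221) in top and (301,280) in scene. The blue lid is at (320,288) and (352,224), and the red button at (128,306) and (532,365). I'll triangulate all three, plus the other objects for clearance.

```bash
cat > h.py <<'E'
from workcell import *
import cv2, numpy as np
from scipy.spatial.transform import Rotation as R
from scipy.optimize import least_squares
def proj(c,p):
    q=R.from_euler('xyz',c['rotation'],degrees=True).inv().apply(np.asarray(p)-c['origin'])
    return np.array([c['cx']+c['fx']*q[0]/-q[2], c['cy']-c['fy']*q[1]/-q[2]])
def tri(uv):
    r=lambda p: np.concatenate([proj(camera_model(n),p)-uv[n] for n in uv])
    s=least_squares(r,[450,0,50]); return s.x.round(1), s.fun.round(1)
def blob(img,col,guess,rad=25):
    h=cv2.cvtColor(img,cv2.COLOR_BGR2HSV).astype(int); H,S,V=h[...,0],h[...,1],h[...,2]
    m={'blue':(abs(H-120)<12)&(S>150)&(V>80),'red':((H<6)|(H>174))&(S>180)&(V>110),'green':(abs(H-65)<15)&(S>130)&(V>60)}[col].astype('uint8')
    k=np.zeros_like(m); cv2.circle(k,guess,rad,1,-1)
    n,l,st,c=cv2.connectedComponentsWithStats(m*k); i=1+np.argmax(st[1:,4]); return c[i],st[i]
E
python3 - <<'E'
from h import *
im={n:cv2.imread(f"pics/{n}0.png") for n in('scene','top')}
for nm,col,g in [('tile','blue',((301,280),(314,221))),('lid','blue',((352,224),(320,288))),('btn','red',((532,365),(128,306))),('gtile','green',((372,343),(224,220))),('glid','green',((436,278),(213,288)))]:
    uv={}
    for n,gg in zip(('scene','top'),g):
        c,st=blob(im[n],col,gg); uv[n]=c; print(nm,n,c.round(1),st)
    print(nm,*tri(uv))
print('vase top',*tri({'scene':(255,130),'top':(517,292)}),'wlid',*tri({'scene':(273,178),'top':(443,278)}))
E
```

```text
tile scene [300.4 279.1] [286 269  30  21 381]
tile top [313.4 220.9] [302 210  24  23 408]
tile [600.2  12.1  29.2] [ 0.  0.  0. -0.]
lid scene [352.6 221.4] [339 213  28  18 385]
lid top [319.3 287.3] [305 273  30  30 695]
lid [453.4   5.4  87.3] [-0.1 -0.  -0.1  0. ]
btn scene [533.6 361.4] [522 352  24  20 346]
btn top [127.  304.8] [118 296  19  19 286]
btn [441.  397.3  19.4] [-0.5 -0.  -0.6  0.2]
gtile scene [371.1 342.4] [356 330  33  26 596]
gtile top [223.5 219.2] [210 207  28  26 420]
gtile [610.9 199.9  28.8] [-0.1 -0.  -0.1  0.1]
glid scene [437.2 277.3] [421 266  33  23 582]
glid top [211.9 287.5] [197 273  30  30 687]
glid [460.7 211.4  86.8] [-0.4 -0.  -0.4  0.2]
vase top [ 423.7 -348.9  147.7] [-0. -0. -0.  0.] wlid [ 463.4 -235.    81.8] [ 0.4  0.1  0.2 -0.2]
```

Emit:
carry_out(commands=[[0,0,0,0,0,-15,-1],[0,0,0,0,0,-35,-1],[0,0,0,0,0,-55,-1],[0,0,0,11,-7,-68,-1],[0,0,0,34,-21,-70,-1],[0,0,0,67,-43,-70,-1],[0,0,0,106,-68,-70,-1],[0,0,0,145,-93,-70,-1],[0,0,0,184,-118,-70,-1],[0,0,0,224,-143,-70,-1],[0,0,0,263,-167,-70,-1],[0,0,0,302,-192,-70,-1],[0,0,0,341,-217,-70,-1],[0,0,0,380,-242,-70,-1],[0,0,0,419,-267,-70,-1],[0,0,0,458,-292,-70,-1],[0,0,0,497,-317,-70,-1],[0,0,0,530,-338,-70,-1],[0,0,0,550,-351,-70,-1],[0,0,0,559,-356,-70,-1]])

```text
time_s: 2.1
ee_pos: [600.5, 14.4, 301.8]
ee_rot: [-179.9, 0.1, 22.7]
force: [0.4, 0.2, -0.4]
gripper_width: 0.5
gripper_force: 0.0
```

Emit:
carry_out(commands=[[0,0,0,0,0,5,-1],[0,0,0,0,0,15,-1],[0,0,0,0,0,30,-1],[0,0,0,0,0,47,-1],[0,0,0,0,0,64,-1],[0,0,0,0,0,81,-1],[0,0,0,0,0,98,-1],[0,0,0,0,0,115,-1],[0,0,0,0,0,132,-1],[0,0,0,0,0,147,-1],[0,0,0,0,0,162,-1],[0,0,0,0,0,175,-1],[0,0,0,0,0,187,-1],[0,0,0,0,0,197,-1],[0,0,0,0,0,205,-1],[0,0,0,0,0,211,-1],[0,0,0,0,0,215,-1],[0,0,0,0,0,217,-1],[0,0,0,0,0,217,-1],[0,0,0,0,0,217,-1]])

```text
time_s: 4.1
ee_pos: [600.5, 11.7, 86.1]
ee_rot: [180.0, -0.0, 22.5]
force: [0.4, -0.2, 0.9]
gripper_width: 0.4
gripper_force: 0.0
```

```bash
python3 - <<'E'
from h import *
cv2.imwrite("pics/scene1.png",cv2.cvtColor(grab_frame("scene"),cv2.COLOR_RGB2BGR)[130:400,150:510])
s=state();print(s['time_s'],s['ee_pos'],s['ee_rot'])
E
```

```text
4.15 [600.53337901  11.66479633  86.1256973 ] [ 1.79976619e+02 -4.08696046e-02  2.25079326e+01]
```

View pics/scene1.png

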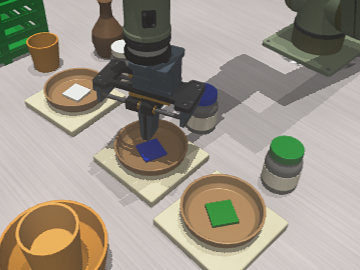

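The shut fingertips (crop pixel 150,138) hang right over the blue tile and clear the rim, so I'll hold there.

Emit:
carry_out(commands=[[0,0,0,0,0,0,-1],[0,0,0,0,0,0,-1],[0,0,0,0,0,0,-1],[0,0,0,0,0,0,-1],[0,0,0,0,0,0,-1],[0,0,0,0,0,0,-1],[0,0,0,0,0,0,-1],[0,0,0,0,0,0,-1],[0,0,0,0,0,0,-1],[0,0,0,0,0,0,-1],[0,0,0,0,0,0,-1],[0,0,0,0,0,0,-1],[0,0,0,0,0,0,-1],[0,0,0,0,0,0,-1],[0,0,0,0,0,0,-1],[0,0,0,0,0,0,-1],[0,0,0,0,0,0,-1],[0,0,0,0,0,0,-1],[0,0,0,0,0,0,-1],[0,0,0,0,0,0,-1]])

```text
time_s: 6.15
ee_pos: [600.3, 11.6, 85.7]
ee_rot: [180.0, 0.0, 22.5]
force: [-0.1, -0.5, 0.2]
gripper_width: 0.7
gripper_force: 0.0
```

Emit:
carry_out(commands=[[0,0,0,0,0,-6,-1],[0,0,0,0,0,-20,-1],[0,0,0,0,0,-40,-1],[0,0,0,0,0,-62,-1],[0,0,0,0,0,-85,-1],[0,0,0,-8,-3,-105,-1],[0,0,0,-24,-9,-120,-1],[0,0,0,-44,-16,-125,-1],[0,0,0,-66,-24,-125,-1],[0,0,0,-88,-32,-125,-1],[0,0,0,-108,-39,-125,-1],[0,0,0,-124,-45,-125,-1],[0,0,0,-134,-48,-122,-1],[0,0,0,-138,-50,-114,-1],[0,0,0,-138,-50,-102,-1],[0,0,0,-138,-50,-88,-1],[0,0,0,-138,-50,-74,-1],[0,0,0,-138,-50,-64,-1],[0,0,0,-138,-50,-59,-1],[0,0,0,-138,-50,-58,-1]])

```text
time_s: 8.15
ee_pos: [453.6, 5.0, 143.1]
ee_rot: [-180.0, 0.1, 22.5]
force: [-0.5, 0.2, 0.5]
gripper_width: 0.4
gripper_force: 0.0
```

Emit:
carry_out(commands=[[0,0,0,0,0,0,-1],[0,0,0,0,0,0,-1],[0,0,0,0,0,0,-1],[0,0,0,0,0,0,-1],[0,0,0,0,0,0,-1],[0,0,0,0,0,0,-1],[0,0,0,0,0,0,-1],[0,0,0,0,0,0,-1],[0,0,0,0,0,0,-1],[0,0,0,0,0,0,-1],[0,0,0,0,0,0,-1],[0,0,0,0,0,0,-1],[0,0,0,0,0,0,-1],[0,0,0,0,0,0,-1],[0,0,0,0,0,0,-1],[0,0,0,0,0,0,-1],[0,0,0,0,0,0,-1],[0,0,0,0,0,0,-1],[0,0,0,0,0,0,-1],[0,0,0,0,0,0,-1]])

```text
time_s: 10.15
ee_pos: [453.6, 5.0, 143.7]
ee_rot: [180.0, -0.0, 22.5]
force: [0.6, 0.0, -0.2]
gripper_width: 0.5
gripper_force: 0.0
```

```bash
python3 - <<'E'
from h import *
cv2.imwrite("pics/scene2.png",cv2.cvtColor(grab_frame("scene"),cv2.COLOR_RGB2BGR)[80:350,200:560])
s=state();print(s['time_s'],s['ee_pos'],s['ee_rot'],s['qpos'])
E
```

```text
10.2 [453.64619455   4.98293795 143.72502801] [1.79993363e+02 1.87409654e-03 2.25052524e+01] [-8.18425652e-01  1.22004241e+01  1.12506411e+02 -8.31620282e-03
  5.52922587e+01  6.66810569e+01]
```

View pics/scene2.png

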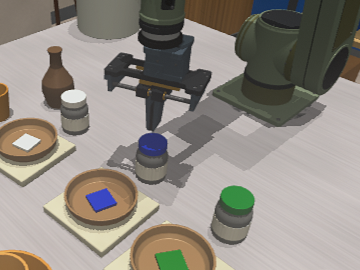

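The fingertips (crop 153,128) hang right over the blue lid (153,143). After a short extra hold I'll rise and move high over to the button.

Emit:
carry_out(commands=[[0,0,0,0,0,0,-1],[0,0,0,0,0,0,-1],[0,0,0,0,0,-8,-1],[0,0,0,0,0,-24,-1],[0,0,0,0,0,-46,-1],[0,0,0,0,0,-70,-1],[0,0,0,0,0,-94,-1],[0,0,0,4,-10,-115,-1],[0,0,0,12,-30,-128,-1],[0,0,0,23,-60,-130,-1],[0,0,0,36,-95,-130,-1],[0,0,0,50,-132,-130,-1],[0,0,0,64,-169,-130,-1],[0,0,0,78,-206,-130,-1],[0,0,0,92,-243,-130,-1],[0,0,0,106,-280,-130,-1],[0,0,0,119,-315,-130,-1],[0,0,0,130,-344,-130,-1],[0,0,0,136,-361,-130,-1],[0,0,0,138,-367,-130,-1]])

```text
time_s: 12.2
ee_pos: [440.4, 398.1, 273.7]
ee_rot: [180.0, 0.0, 22.6]
force: [-1.0, 0.2, 0.9]
gripper_width: 0.4
gripper_force: 0.0
```

Emit:
carry_out(commands=[[0,0,0,0,0,5,-1],[0,0,0,0,0,15,-1],[0,0,0,0,0,30,-1],[0,0,0,0,0,48,-1],[0,0,0,0,0,66,-1],[0,0,0,0,0,84,-1],[0,0,0,0,0,102,-1],[0,0,0,0,0,120,-1],[0,0,0,0,0,138,-1],[0,0,0,0,0,156,-1],[0,0,0,0,0,172,-1],[0,0,0,0,0,186,-1],[0,0,0,0,0,198,-1],[0,0,0,0,0,207,-1],[0,0,0,0,0,212,-1],[0,0,0,0,0,214,-1],[0,0,0,0,0,214,-1],[0,0,0,0,0,214,-1]])

```text
time_s: 14.0
ee_pos: [441.0, 397.1, 60.2]
ee_rot: [-180.0, -0.1, 22.5]
force: [0.3, 0.8, 0.1]
gripper_width: 0.4
gripper_force: 0.0
```

```bash
python3 - <<'E'
from h import *
a=grab_frame("scene")[260:430,430:640]; b=grab_frame("top")[220:390,40:250]
cv2.imwrite("pics/btn.png",cv2.cvtColor(cv2.resize(np.hstack([a,b]),None,fx=1.9,fy=1.9),cv2.COLOR_RGB2BGR))
s=state();print(s['time_s'],s['ee_pos'],s['ee_rot'],s['force'])
E
```

```text
14.1 [440.87369188 397.14820074  60.23922139] [-1.79986556e+02 -5.85706280e-02  2.25131545e+01] [ 0.14037973  0.24843422 -0.68263425]
```

View pics/btn.png

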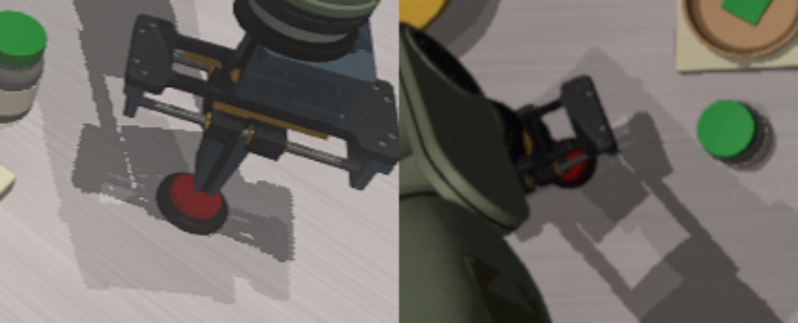

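The fingertips are centred over the red button in the scene view. Next I'll press gently.

Emit:
carry_out(commands=[[0,0,0,0,0,5,-1],[0,0,0,0,0,11,-1],[0,0,0,0,0,15,-1],[0,0,0,0,0,18,-1],[0,0,0,0,0,20,-1],[0,0,0,0,0,22,-1],[0,0,0,0,0,23,-1],[0,0,0,0,0,24,-1],[0,0,0,0,0,25,-1],[0,0,0,0,0,25,-1]])

```text
time_s: 15.1
ee_pos: [440.4, 396.6, 35.1]
ee_rot: [180.0, 0.0, 22.5]
force: [-2.0, -2.5, 6.7]
gripper_width: 0.4
gripper_force: 3.0
```

Emit:
carry_out(commands=[[0,0,0,0,0,0.5,-1],[0,0,0,0,0,1,-1],[0,0,0,0,0,1.5,-1],[0,0,0,0,0,1.5,-1],[0,0,0,0,0,1.5,-1]])

```text
time_s: 15.6
ee_pos: [440.4, 396.7, 34.9]
ee_rot: [180.0, 0.0, 22.5]
force: [-4.5, -4.1, 14.4]
gripper_width: 0.5
gripper_force: 7.1
```

The force rose to 14 N with almost no travel, so the button is at its stop. Now I'll release.

Emit:
carry_out(commands=[[0,0,0,0,0,0,-1],[0,0,0,0,0,-2,-1],[0,0,0,0,0,-5,-1],[0,0,0,0,0,-9,-1],[0,0,0,0,0,-16,-1],[0,0,0,0,0,-28,-1],[0,0,0,0,0,-45,-1],[0,0,0,0,0,-65,-1],[0,0,0,0,0,-85,-1],[0,0,0,0,0,-105,-1],[0,0,0,0,0,-125,-1],[0,0,0,0,0,-140,-1],[0,0,0,0,0,-148,-1],[0,0,0,0,0,-150,-1],[0,0,0,0,0,-150,-1],[0,0,0,0,0,-150,-1],[0,0,0,0,0,-150,-1]])

```text
time_s: 17.3
ee_pos: [440.3, 396.6, 182.3]
ee_rot: [180.0, 0.1, 22.5]
force: [-0.5, 0.7, 0.3]
gripper_width: 0.4
gripper_force: 0.0
```

```bash
python3 - <<'E'
from h import *
cv2.imwrite("pics/scene3.png",cv2.cvtColor(grab_frame("scene"),cv2.COLOR_RGB2BGR))
s=state();print(s['time_s'],s['ee_pos'],s['force'])
E
```

```text
17.35 [440.38757869 396.6461839  182.37539429] [-0.13184361  0.12633318 -0.65590434]
```

View pics/scene3.png

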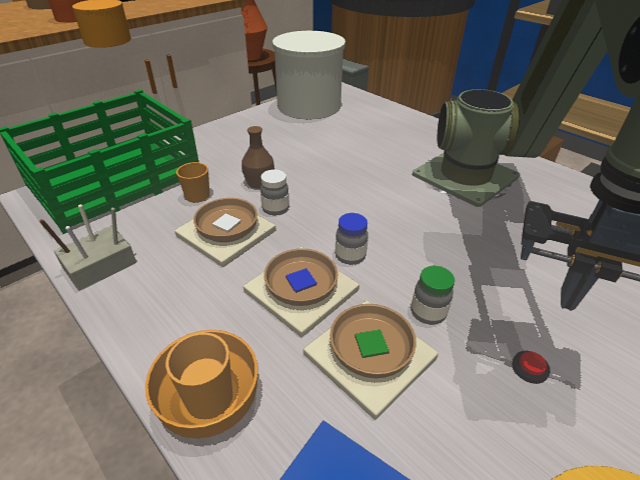

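The dishes, jars, vase and cup all stand where they were. The button is up again at (532,365), and the arm is clear.

```bash
python3 -c "
from workcell import workorder
print(workorder.job_done())"
```

```text
the job is handed in; nothing more can be done
None
```

I pointed at the blue tile and then the blue jar lid for about two seconds each, pressed the call button to its stop and let it come up again. No pottery was touched or moved, and the job was handed in at about 17 s.

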